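Load a well plate under the dispenser's nozzle bar

ROBOT

A 6-joint arm with a two-finger parallel gripper is mounted at the origin on a cart in front of the work surface, level with it; the furniture and walls round the work are solid. World frame = base frame: x ahead of the robot, y to its left, z up, the work surface at z = 0. Lengths are in m, angles in rad, forces in N, time in s.
With the tool pointing down it reaches from about 0.3 to 0.825 m from the base axis. Payload 5.4 kg.
Tool frame: the origin (TCP) lies at the very end of the fingers, on their centre line; the grasp point (between the pads) lies 19 mm behind it; z points along the fingers, x is the direction in which the jaws open and shut, and the axes are right-handed (so a half turn about z gives the same grasp; the last joint's range is limited). The gripper opens to 92 mm and grips with 3 to 60 N. Pads are 20 mm wide; open, the fingers measure 128 mm over their backs; the gripper's body (75 mm by 189 mm) begins 69 mm behind the grasp point.
Start: joints at [1.132, 0.158, 1.597, -0, 1.386, -0.21], TCP at [0.13, 0.56, 0.215] pointing down, gripper open.
Joint ranges: [-2.91, 2.91], [-0.94, 2.29], [0.18, 2.7], [-1.29, 4.43], [0.17, 2.64], [-3, 3]. Speed limits (rad/s): [2.57, 2.57, 3.14, 3.14, 3.14, 3.14].

INTERFACE

Orientations are given as a rotation vector (axis times angle).
In Python, from workcell import bot gives the robot as it stands. Calls block until the motion is done:
- bot.goto(position, orientation): joint-space move of the TCP to a pose.
- bot.line_to(position, rot=None, max_speed=0.15): straight line of the TCP; rot=None keeps the orientation; max_speed is the mean speed in m/s.
- bot.set_joints(angles): joint-space move.
- bot.set_gripper(opening, newtons=None): opening from 0.0 (shut) to 1.0 (fully open); newtons is the grip in N (None keeps the last); returns when the fingers have stopped.
- bot.hold(seconds).
- bot.inverse_kinematics(position, orientation): joint angles nearest the present ones, or None.
- bot.read_camera(name): name is "side" or "top"; returns a dict with "pixels" (480x640x3 uint8, blue, green, red), "fx", "fy", "cx", "cy" (pixels), "R" (3x3) and "t" (3): a world point X has camera coordinates R X + t. Camera axes: x right, y down, z forward; pixel columns grow to the right and rows downward; lengths in m; the calibration is good to about 2 mm. A picture is of the moment at which its call begins. There is no depth.
A pose or a line that the arm cannot do raises bot.MotionError and nothing moves.
- bot.job_done(): hands the job in, once; it reports no verdict.
Readings, each from a call of its own:
- bot.current_clock(): time.
- bot.current_joints(): joint angles.
- bot.current_joint_vel(): joint speeds.
- bot.current_effort(): joint torques, N m.
- bot.current_ee_pos(): TCP position.
- bot.current_tool_rot(): TCP orientation.
- bot.current_contact_force(): force on the tool from outside, world axes, zero at the start.
- bot.current_ft_torque(): the same for the moment, N m.
- bot.current_opening(): opening from 0.0 (shut) to 1.0 (fully open).
Only numpy, scipy, OpenCV 4.12 (cv2) and the standard library are available. Lean on these libraries where they do the work, as an engineer would, in place of code of your own. Each camera call takes 0.05 s, during which the arm holds its last target. There are 200 camera calls.

TASK

Load the low 96-well plate into the bench dispenser without gripping or lifting anything: push it gently along the bench with the fingertips, between the guide rails and under the low nozzle bar, keeping it flat so that it does not tip up into the nozzles, until it is fully home against the end stop. Then, with a fingertip, push the small pivoting retainer arm at the mouth of the rails round until it is fully closed behind the plate. Leave the dish, bottle, racks and other things around where they are.

Things in the scene. Friction and masses are not known exactly. Their poses are not given: they have to be found in the camera images.
- well_plate: Low white 96-well plate, loose on the bench: 128 mm long (its x), 86 mm wide (its y), 14.5 mm high, about 0.1 kg, vertical sides; either end may lead. Origin at the centre of its underside, z up. Starts outside the dispenser's mouth, to the right of the guide line (dispenser -y) and a little turned. The taller white 44 mm block is another thing.
- dispenser: Bench dispenser, fixed; origin on the bench midway between its rails, x = loading direction, y left, z up. No floor: the plate slides on the bench. Polished (slippery) rails 12 mm high, inner faces at y +-45 mm from x = -30 mm on; lead-ins flare to y +-55 mm at x = -54 mm. Cheeks, x -10 to 41 mm, 60 mm high; housing at the back 70 mm. Retainer bracket, 6 mm high: x -74 to -28, y -78 to -53 mm.
- home (a point): Where the plate's origin is when it is fully home: on the bench at dispenser x = 11 mm, y = 0. The plate's leading end then meets the two end stop pads (dispenser x = 75 mm) and its trailing end is at dispenser x = -53 mm, outside the rails.
- nozzle_bar: The aluminium bar bridging the rails, fixed to the dispenser (same origin and axes): x = 1.5 to 29.5 mm, underside 24 mm above the bench, top 50 mm (hose barb in the middle to 70 mm). A row of 8 thin steel nozzles hangs from it, tips 18 mm above the bench: 3.5 mm above the plate's top.
- retainer (a joint): Retainer arm at the right of the mouth, flat, on a vertical pivot at dispenser x -60, y -62 mm. Grows clockwise seen from above: 0 = right out, pointing along dispenser (-0.88, -0.48); 0.5 = along -x; 2.07 = fully closed (its end), along +y behind the plate, 1 mm from a plate that is home. Stays where left; 0.6 N at the pin turns it. Arm 41 x 8 mm, 8 to 13.5 mm above the bench.
- retainer_pin (a point): Centre of the top of the black upright finger pin on the retainer arm: 12 mm diameter, top 41.5 mm above the bench, stands up from the arm (13.5 mm); 35 mm from the pivot.
- deep_well_block: Bystander: white deep-well block, 128 x 86 x 44 mm, to the left. Origin at the centre of its underside.
- petri_dish: Bystander: clear lidded petri dish, 66 mm diameter, 16 mm high, right of the dispenser. Origin at the centre of its underside.
- dropper_bottle: Bystander: small bottle with black dropper, 27 mm diameter, 78 mm high, left of the dispenser. Origin at the centre of its underside.
- bench_timer: Bystander: grey bench timer, 98 x 82 x 23 mm, near the front edge at the right. Origin at the centre of its underside.
- tube_rack: Bystander: blue microtube rack, 60 x 100 x 35 mm, far right. Origin at the centre of its underside.

How it is judged:
By the outcome, as a careful person would: the job done as asked, in the order asked, and still so for the second after the job is handed in, with the robot touching nothing.
It also fails if it takes over 72 s, if anything falls off the work surface, if the arm or the gripper's body presses on something with over 40 N, if the wrist force passes 120 N, or if a joint passes its speed limit or range.

## Working session

There is one attempt and no reset: what is moved stays moved. The work goes in short steps, each a Python script; the robot and the scene stay as the last script left them, time stands still between calls to the robot, and variables do not carry over. Pictures are saved under pics/ and viewed, about 8 in all and at most 12, crops included, and the job is handed in when it is done.

```bash
mkdir -p pics; ls
python3 - <<'E'
from workcell import bot
import cv2,numpy as np
for n in("top","side"):
    c=bot.read_camera(n); cv2.imwrite(f"pics/{n}0.png",c["pixels"])
    print(n,c["fx"],c["fy"],c["cx"],c["cy"],np.round(c["R"],4).tolist(),np.round(c["t"],4))
print(bot.current_clock(),bot.current_tool_rot(),bot.current_contact_force())
E
```

```text
pics
top 453.9874910376214 453.9874910376214 320.7567642801121 233.7954785201555 [[0.1149, -0.9934, 0.0046], [-0.973, -0.1134, -0.2009], [0.2001, 0.0186, -0.9796]] [-0.3453  0.513   1.0504]
side 582.898844063162 582.898844063162 313.941441681824 234.19756826693327 [[-0.9975, 0.0667, 0.0232], [0.0189, 0.5686, -0.8224], [-0.068, -0.8199, -0.5684]] [0.5822 0.2097 0.9456]
0.1 [ 2.45987182e+00  1.95286883e+00 -2.35198770e-03] [ 0.39752454  0.79456478 -0.88758232]
```

View pics/top0.png

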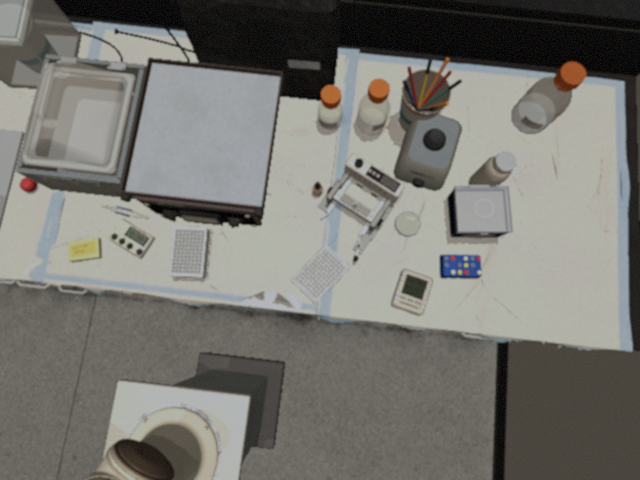

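View pics/side0.png

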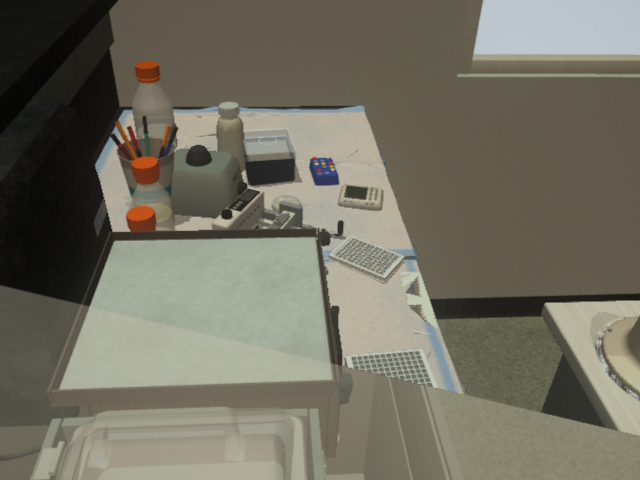

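The top view shows the plate at about (320,273), the dispenser at about (365,200), the retainer pin near (355,260) and the dish at (407,222). The deep-well block is at (190,252). Next I'll enlarge both views.

Run:
```python
import cv2
a=cv2.imread("pics/top0.png")[145:305,285:425]; cv2.imwrite("pics/topc.png",cv2.resize(a,None,fx=3.75,fy=3.75,interpolation=cv2.INTER_CUBIC))
a=cv2.imread("pics/side0.png")[175:285,205:415]; cv2.imwrite("pics/sidec.png",cv2.resize(a,None,fx=3.75,fy=3.75,interpolation=cv2.INTER_CUBIC))
```

```text
(no output)
```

View pics/topc.png

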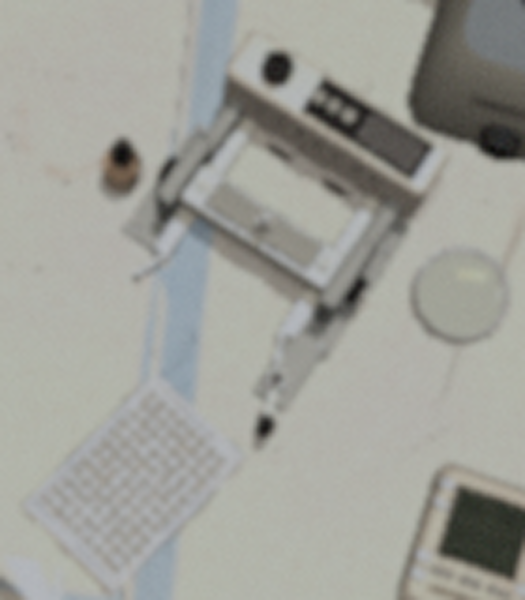

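View pics/sidec.png

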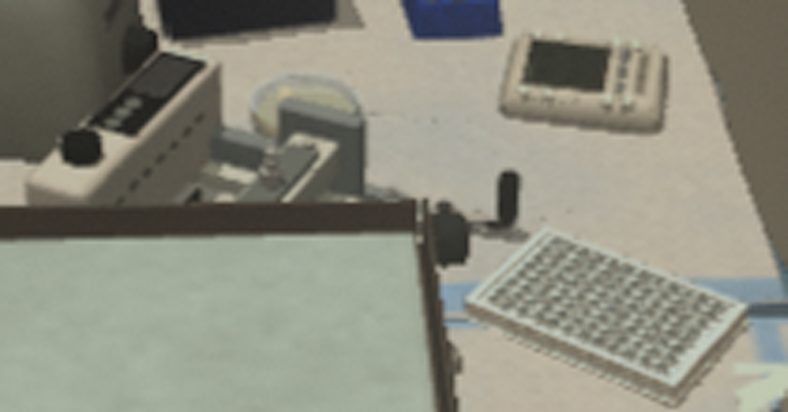

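The crops show these features (crop px):
- **Plate, top view:** corners at (155,377), (240,460), (118,590) and (28,505).
- **Nozzle bar:** front edge from (183,200) to (320,285), barb at (265,225).
- **Housing:** front top edge from about (228,77) to (415,190).
- **Pin top:** (266,420).
- **Side view:** the plate and the pin (510,178) are both clear.

Next I'll cast rays through these points.

```bash
cat > h.py <<'E'
from workcell import bot
import numpy as np, cv2
CAM={}
def cam(n):
    if n not in CAM: CAM[n]=bot.read_camera(n)
    return CAM[n]
def ray(n,uv):
    c=cam(n); R=np.array(c["R"]);t=np.array(c["t"])
    d=R.T@np.array([(uv[0]-c["cx"])/c["fx"],(uv[1]-c["cy"])/c["fy"],1]); return -R.T@t,d/np.linalg.norm(d)
def on(n,uv,z):
    o,d=ray(n,uv); return (o+d*(z-o[2])/d[2])
def tri(u,v):
    o,d=ray("top",u);p,e=ray("side",v)
    s=np.linalg.lstsq(np.c_[d,-e],p-o,rcond=None)[0]; a,b=o+d*s[0],p+e*s[1]; return (a+b)/2,np.linalg.norm(a-b)
def proj(n,X):
    c=cam(n); q=np.array(c["R"])@X+np.array(c["t"]); return np.array([c["fx"]*q[0]/q[2]+c["cx"],c["fy"]*q[1]/q[2]+c["cy"]])
T=lambda x,y:(285+(x+.5)/3.75-.5,145+(y+.5)/3.75-.5)
S=lambda x,y:(205+(x+.5)/3.75-.5,175+(y+.5)/3.75-.5)
E
python3 - <<'E'
from h import *
np.set_printoptions(precision=4,suppress=True)
tc=np.array([on("top",T(*p),.0145)[:2] for p in[(155,377),(240,460),(118,590),(28,505)]])
sc=np.array([on("side",S(*p),.0145)[:2] for p in[(466,303),(548,230),(748,308),(672,388)]])
for c in(tc,sc):
    print(c.mean(0),np.linalg.norm(np.roll(c,-1,0)-c,axis=1)); 
    l=(c[0]+c[1]-c[2]-c[3])/2; print("yaw",np.degrees(np.arctan2(l[1],l[0]))); print(c)
for nm,ps,z in[("bar front",[(183,200),(320,285)],.05),("house front top",[(228,77),(415,190)],.07),("barb",[(265,225)],.07),("leadR",[(272,352),(310,305)],.012),("bracket",[(255,395),(280,412)],.006),("pin",[(266,420)],.0415),("leadL",[(160,247)],.012),("dish",[(460,297)],.016),("bottle",[(121,150)],.07),("timer",[(445,465),(400,590)],.023)]:
    q=np.array([on("top",T(*p),z)[:2] for p in ps]); print(nm,q.tolist())
    if len(q)==2: d=q[1]-q[0];print("   len",np.linalg.norm(d),"ang",np.degrees(np.arctan2(d[1],d[0])),"mid",q.mean(0))
print("pin tri",tri(T(266,420),S(510,178)))
E
```

```text
[ 0.4584 -0.2945] [0.079  0.1172 0.0811 0.1197]
yaw -37.29380448610914
[[ 0.5299 -0.2994]
 [ 0.481  -0.3615]
 [ 0.3872 -0.2913]
 [ 0.4353 -0.2261]]
[ 0.4615 -0.2879] [0.0825 0.1219 0.0821 0.1215]
yaw -37.65378726309723
[[ 0.5351 -0.2926]
 [ 0.4842 -0.3576]
 [ 0.3878 -0.283 ]
 [ 0.4387 -0.2185]]
bar front [[0.6436512411761456, -0.3045246881958637], [0.5967240584615094, -0.3998339121372531]]
   len 0.10623562794958555 ang -116.21414507915301 mid [ 0.6202 -0.3522]
house front top [[0.7248050130052877, -0.3247689468387169], [0.6620479484425595, -0.4534913336816774]]
   len 0.14320580304959432 ang -115.99099614680077 mid [ 0.6934 -0.3891]
barb [[0.6273258177803829, -0.359019395149638]]
leadR [[0.5563808401543473, -0.3754621562257218], [0.591528952265314, -0.397764652068609]]
   len 0.041626807537776464 ang -32.39631091290766 mid [ 0.574  -0.3866]
bracket [[0.5270045776335226, -0.36740702585547425], [0.5174543032630343, -0.38521876193164195]]
   len 0.02021053395134971 ang -118.19926366362252 mid [ 0.5222 -0.3763]
pin [[0.5052385342403632, -0.37416536743385587]]
leadL [[0.6199275769569129, -0.2926230483525519]]
dish [[0.607807739760102, -0.4973502688513063]]
bottle [[0.6667763883382892, -0.260651074500309]]
timer [[0.4921164067738639, -0.4950353911717152], [0.4077288334648396, -0.4724903237527056]]
   len 0.08734725292711636 ang 165.04214391115477 mid [ 0.4499 -0.4838]
pin tri (array([ 0.5052, -0.3742,  0.0383]), np.float64(0.0011840022517629668))
```

```bash
cat >> h.py <<'E'
from scipy.spatial.transform import Rotation as Ro
YAW=np.radians(-26.1); O=np.array([.6175,-.3515])
ex=np.array([np.cos(YAW),np.sin(YAW)]); ey=np.array([-ex[1],ex[0]])
def w(x,y,z): return [*(O+ex*x*1e-3+ey*y*1e-3),z]   # dispenser mm -> world
def d(p): q=np.array(p[:2])-O; return np.array([q@ex,q@ey])*1e3
def rot(a):  # tool down, jaws along dispenser angle a (deg)
    y=YAW+np.radians(a); c,s=np.cos(y),np.sin(y)
    return Ro.from_matrix(np.array([[c,s,0],[s,-c,0],[0,0,-1]]).T).as_rotvec()
def st(m=""): print(m,"t",round(bot.current_clock(),2),"d",np.round(d(bot.current_ee_pos()),1),"z",round(bot.current_ee_pos()[2],4),"F",np.round(bot.current_contact_force(),2))
def pic(n,f,x0,y0,ww,hh,k):
    CAM[n]=bot.read_camera(n); cv2.imwrite(f,cv2.resize(CAM[n]["pixels"][y0:y0+hh,x0:x0+ww],None,fx=k,fy=k,interpolation=cv2.INTER_CUBIC))
E
python3 - <<'E'
from h import *
for a in(0,180):
    print(a,[np.round(bot.inverse_kinematics(p,rot(a)),2).tolist() if bot.inverse_kinematics(p,rot(a)) is not None else None for p in([.30,-.25,.2],w(-169,-105,.1),w(-169,-53,.006))])
for a in(90,-90):
    print(a,[np.round(bot.inverse_kinematics(p,rot(a)),2).tolist() if bot.inverse_kinematics(p,rot(a)) is not None else None for p in(w(-260,0,.1),w(-260,0,.006),w(-63,0,.006))])
E
```

```text
0 [[-1.01, -0.35, 2.09, -0.0, 1.39, -0.55], [-0.94, 0.24, 1.74, -0.0, 1.16, -0.48], [-0.85, 0.35, 1.82, -0.0, 0.97, -0.4]]
180 [[-1.01, -0.35, 2.09, 0.0, 1.39, 2.59], [-0.94, 0.24, 1.74, 0.0, 1.16, 2.66], [-0.85, 0.35, 1.82, 0.0, 0.97, 2.74]]
90 [[-0.82, -0.04, 2.05, -0.0, 1.14, -1.94], [-0.82, 0.13, 2.09, -0.0, 0.92, -1.94], [-0.71, 0.57, 1.52, -0.0, 1.06, -1.82]]
-90 [[-0.82, -0.04, 2.05, -0.0, 1.14, 1.2], [-0.82, 0.13, 2.09, -0.0, 0.92, 1.2], [-0.71, 0.57, 1.52, -0.0, 1.06, 1.32]]
```

Run:
```python
from h import *
bot.set_joints([1.132,-.35,2.09,0,1.39,-.21])
bot.set_joints([-1.01,-.35,2.09,0,1.39,-.55])
bot.set_gripper(.6)
bot.goto(w(-169,-110,.08),rot(0)); st("above")
bot.line_to(w(-169,-110,.006)); st("down")
for y in(-95,-80,-66,-54):
    bot.line_to(w(-169,y,.006),max_speed=.035); st(y)
bot.line_to(w(-169,-64,.006)); bot.line_to(w(-169,-85,.10)); st("up")
# clear the view: back towards base
bot.line_to(w(-300,-60,.12)); st("clear")
pic("top","pics/t1.png",285,145,140,160,3.75)
pic("side","pics/s1.png",205,175,210,110,3.75)
```

```text
above t 4.97 d [-169.1 -110. ] z 0.0806 F [-0.58 -0.22  0.4 ]
down t 5.61 d [-168.3 -110.4] z 0.0073 F [ 0.06 -0.2   0.09]
-95 t 6.18 d [-168.9  -94.8] z 0.0061 F [ 0.02  0.17 -0.62]
-80 t 6.76 d [-169.   -79.8] z 0.006 F [0.2  0.73 0.61]
-66 t 7.31 d [-169.1  -65.7] z 0.006 F [ 0.19  0.14 -0.83]
-54 t 7.8 d [-169.1  -53.7] z 0.0059 F [ 0.15 -0.49 -0.76]
up t 8.84 d [-169.7  -84.5] z 0.099 F [ 0.87 -0.35 -0.41]
clear t 9.89 d [-299.7  -60.1] z 0.1199 F [ 0.24 -0.74 -1.52]
```

View pics/t1.png

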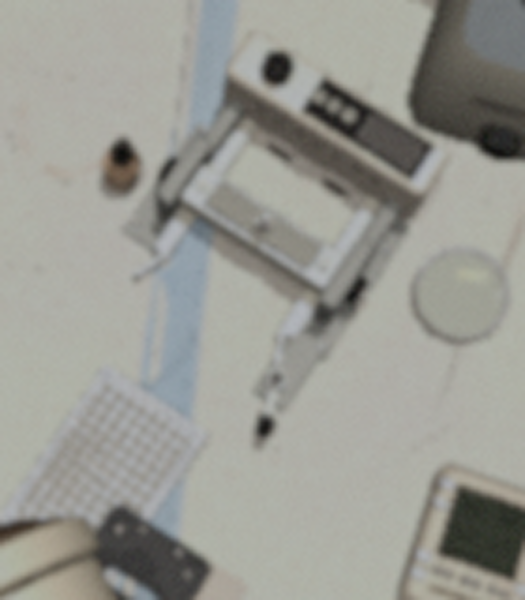

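The plate now looks roughly parallel to the rails, with its front corners at about (105,370) and (205,440). It appears to sit left of the mouth, so I'll check that numerically.

Run:
```python
from h import *
np.set_printoptions(precision=1,suppress=True)
for nm,p,z in[("pFL",(106,369),.0145),("pFR",(207,439),.0145),("pR2",(165,503),.0145),("pL2",(20,505),.0145),("leadL",(157,252),.012),("leadR",(270,352),.012),("leadR2",(285,355),.012),("flangeL",(125,228),.006),("brk",(255,395),.006),("brk2",(280,412),.006),("barL",(183,200),.05),("barR",(320,285),.05),("thin",(135,279),.012),("cheekRfront",(320,310),.06),("pin",(266,422),.0415),("pinbase",(260,440),.0135)]:
    print(nm,d(on("top",T(*p),z)))
# expected pixels of known dispenser points under current frame, in crop px
for nm,x,y,z in[("leadL tip",-54,55,12),("leadR tip",-54,-55,12),("rail L-30",-30,45,12),("rail R-30",-30,-45,12),("brk -74-78",-74,-78,6),("brk -74-53",-74,-53,6),("pivot",-60,-62,13.5),("cheekL",-10,45,60),("cheekR",-10,-45,60),("barF L",1.5,45,50),("barF R",1.5,-45,50),("plate FL now",-105,43,14.5),("plate FR now",-105,-43,14.5)]:
    u=proj("top",np.array(w(x,y,z/1e3))); print(nm,(u-[285,145]+.5)*3.75-.5)
```

```text
pFL [-114.7   38.8]
pFR [-118.1  -43.2]
pR2 [-169.   -42.6]
pL2 [-221.6   36.9]
leadL [-27.8  53.8]
leadR [-45.1 -47.3]
leadR2 [-41.4 -56.8]
flangeL [-24.   82.1]
brk [-74.3 -54.1]
brk2 [-75.  -74.3]
barL [ 2.8 53.7]
barR [  2.6 -52.5]
thin [-51.7  56.2]
cheekRfront [-14.2 -61.5]
pin [-92.  -70.4]
pinbase [-99.5 -73.1]
leadL tip [134.6 282.6]
leadR tip [272.8 369.1]
rail L-30 [166.1 261.5]
rail R-30 [278.9 331.7]
brk -74-78 [285.5 413.7]
brk -74-53 [253.8 393.8]
pivot [277.1 381.7]
cheekL [184.2 218.6]
cheekR [301.6 291.3]
barF L [193.1 208.5]
barF R [309.3 280.3]
plate FL now [108.6 353.6]
plate FR now [217.3 422.4]
```

View pics/s1.png

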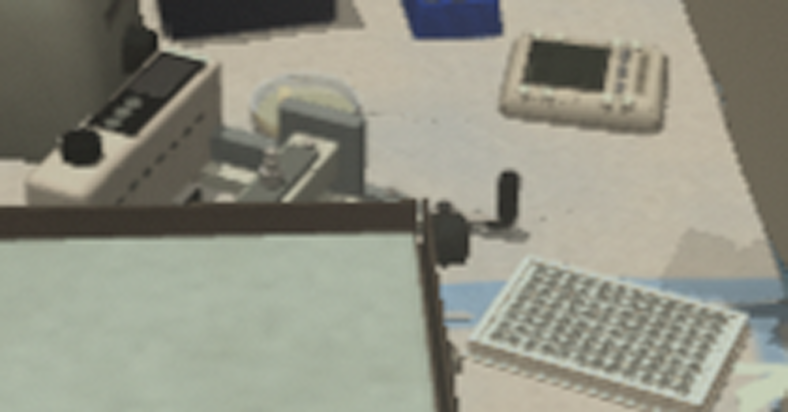

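The frame checks out: the bracket edge comes out at x = -74.3 against -74, the lead-in tip at (-52, 56) against (-54, 55), and the bar front at 2.7 against 1.5. The plate's right side is at y = -43, so it is lined up. Now I'll push from behind with two fingertips, watching the force.

Run:
```python
from h import *
bot.goto(w(-290,0,.09),rot(90)); bot.set_gripper(.45)
bot.line_to(w(-290,0,.006)); st("down")
x=-290; f0=np.array(bot.current_contact_force())[:2]
while x<-110:
    x+=10 ; bot.line_to(w(x,0,.006),max_speed=.04)
    f=np.array(bot.current_contact_force())[:2]-f0
    print(x,np.round([f@ex,f@ey],1),end="; ")
    if abs(f@ex)>5: print("STOP");break
st("end")
pic("top","pics/t2.png",285,145,140,160,3.75)
```

```text
down t 12.43 d [-2.894e+02 -2.000e-01] z 0.0066 F [-0.02  0.24  0.06]
-280 [ 0.3 -0.3]; -270 [-0.1  0.3]; -260 [-0.3  0.1]; -250 [-0.8  0.2]; -240 [-0.1  0.2]; -230 [-0.2  0.8]; -220 [-0.6 -0.9]; -210 [-0.1 -0.2]; -200 [-0.2 -0.2]; -190 [-1. -0.]; -180 [ 0.3 -0.2]; -170 [-0.9 -0.1]; -160 [-0.7  1. ]; -150 [ 0.4 -0.8]; -140 [ 0.2 -0.3]; -130 [-0.7 -1.4]; -120 [ 0.9 -0.3]; -110 [-0.3 -1.2]; end t 19.63 d [-109.6   -0. ] z 0.0061 F [-0.82 -0.69  0.58]
```

View pics/t2.png

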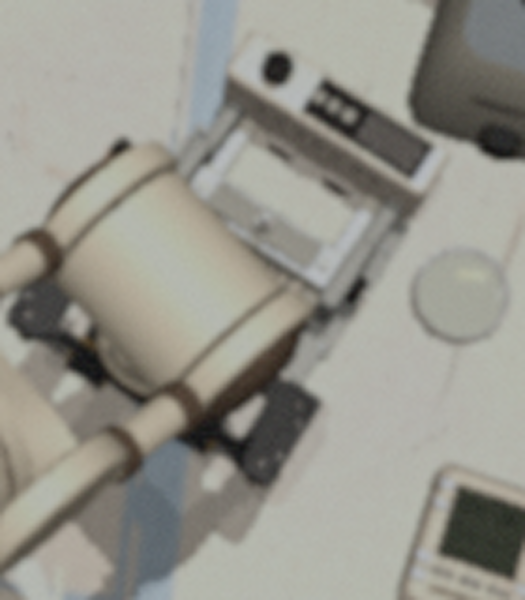

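The arm hides the plate in this view, but the push forces are only noise-level, so nothing is jamming. The bottle and dish are untouched. I'll finish the push in small steps until it touches the end stop.

Run:
```python
from h import *
def F(n=5):
    v=[]
    for _ in range(n): v.append(np.array(bot.current_contact_force())[:2]); bot.hold(.02)
    v=np.mean(v,0); return np.array([v@ex,v@ey])
x=-110
while x<-55:
    s=5 if x<-80 else 1.5
    x+=s; bot.line_to(w(x,0,.006),max_speed=.03)
    f=F(); print(x,np.round(d(bot.current_ee_pos())[0],1),np.round(f,1),end="; ")
    if f[0]<-4: print("STOP");break
st("end")
```

```text
-105 -104.9 [-0.3 -0.7]; -100 -99.9 [-0.2  0.3]; -95 -94.9 [ 0.1 -0. ]; -90 -89.9 [-0.1 -0.4]; -85 -84.9 [-0.2  0.2]; -80 -79.9 [0.2 0.1]; -78.5 -78.4 [-0.1 -0.2]; -77.0 -76.9 [-0.1 -0.1]; -75.5 -75.4 [ 0.  -0.1]; -74.0 -73.9 [0.1 0.2]; -72.5 -72.4 [ 0.2 -0. ]; -71.0 -70.8 [0.2 0.3]; -69.5 -69.3 [-0.  0.]; -68.0 -67.9 [-0.1 -0.1]; -66.5 -66.4 [-0.3  0.2]; -65.0 -64.9 [-0.2 -0. ]; -63.5 -63.3 [-0.1 -0.1]; -62.0 -61.8 [ 0.2 -0.1]; -60.5 -61.4 [-5.3  0.3]; STOP
end t 26.42 d [-61.4   0.1] z 0.0059 F [-5.01  2.37  3.36]
```

Contact came at TCP x = -61.4, against -63 predicted, with 5 N against the end stop. I'll back off and look.

Run:
```python
from h import *
bot.line_to(w(-64,0,.006),max_speed=.03); bot.line_to(w(-105,0,.006)); bot.line_to(w(-140,0,.10))
bot.set_gripper(0); bot.goto(w(-150,-160,.12),rot(14)); st()
pic("top","pics/t3.png",285,145,140,160,3.75)
```

```text
t 29.63 d [-150.  -159.5] z 0.1198 F [ 0.81  0.36 -0.21]
```

View pics/t3.png

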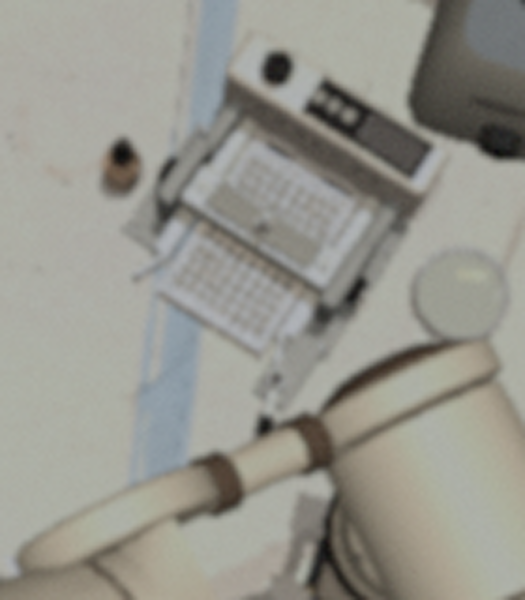

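The plate is in, flat and square under the bar, with its trailing corners at about (158,292) and (262,355). Now I'll close the retainer with the closed fingertips.

Run:
```python
from h import *
print("trail",d(on("top",T(158,292),.0145)),d(on("top",T(262,355),.0145)))
P=np.array([-58.4,-62.]); Z=.022; R=39; S=16
def pose(q,s=S):
    th=np.pi+.5-q; p=P+R*np.array([np.cos(th),np.sin(th)])-s*np.array([np.sin(th),-np.cos(th)])
    return p,rot(np.degrees(th)-180)
def F(n=5):
    v=[]
    for _ in range(n): v.append(np.array(bot.current_contact_force())[:2]); bot.hold(.02)
    v=np.mean(v,0); return np.array([v@ex,v@ey])
p,r=pose(.2,30); bot.goto(w(*p,.10),r); bot.line_to(w(*p,Z)); st("down")
b=F(10)
q=.15
while q<2.2:
    q+=.1 if q<1.8 else .02
    p,r=pose(q); bot.line_to(w(*p,Z),r,max_speed=.05)
    f=F(3 if q<1.8 else 5)-b; print(round(q,2),np.round(f,1),end="; ")
    if np.linalg.norm(f)>3.5: print("STOP"); break
st("end")
print("ee",d(bot.current_ee_pos()))
```

```text
trail [-51.4277604   37.92639231] [-50.23403544 -43.9316634 ]
down t 30.84 d [ -86.3 -102.9] z 0.023 F [-0.17 -0.22  0.44]
0.25 [ 0.2 -0.4]; 0.35 [ 0.6 -0.1]; 0.45 [ 0.4 -0.2]; 0.55 [ 0.6 -0.1]; 0.65 [ 1.  -0.3]; 0.75 [ 0.  -0.4]; 0.85 [ 0.1 -0.2]; 0.95 [ 0.1 -0.5]; 1.05 [ 0.8 -0.6]; 1.15 [0.  0.1]; 1.25 [ 0.5 -0.4]; 1.35 [-0.1  0. ]; 1.45 [-0.1 -0.4]; 1.55 [-0.4 -0.3]; 1.65 [-0.2 -0.2]; 1.75 [0.1 0.2]; 1.85 [ 0.1 -0.1]; 1.87 [-0.3 -0.5]; 1.89 [-0.3 -0.6]; 1.91 [-0.1 -0.6]; 1.93 [-0.1 -1.2]; 1.95 [ 0.3 -0.3]; 1.97 [ 0.3 -0.3]; 1.99 [-0.1  0.2]; 2.01 [-0.1 -0.1]; 2.03 [ 0.  -0.4]; 2.05 [ 0.1 -0.4]; 2.07 [-0.4 -0.3]; 2.09 [-4.  -1.2]; STOP
end t 40.36 d [-74.2 -22.8] z 0.0219 F [-4.48  0.74  1.67]
ee [-74.22299854 -22.75632708]
```

The hard stop came at q ≈ 2.08 with 4 N, against 2.07 expected. I'll back away and check.

Run:
```python
from h import *
bot.line_to(w(-110,-22.8,.022),max_speed=.06); bot.line_to(w(-150,-40,.12)); bot.goto(w(-190,-170,.15),rot(-45)); st()
pic("top","pics/t4.png",320,170,80,80,7.5)
pic("side","pics/s4.png",205,175,210,110,3.75)
```

```text
t 42.97 d [-190.2 -169.3] z 0.1491 F [-0.2   0.    0.12]
```

View pics/t4.png

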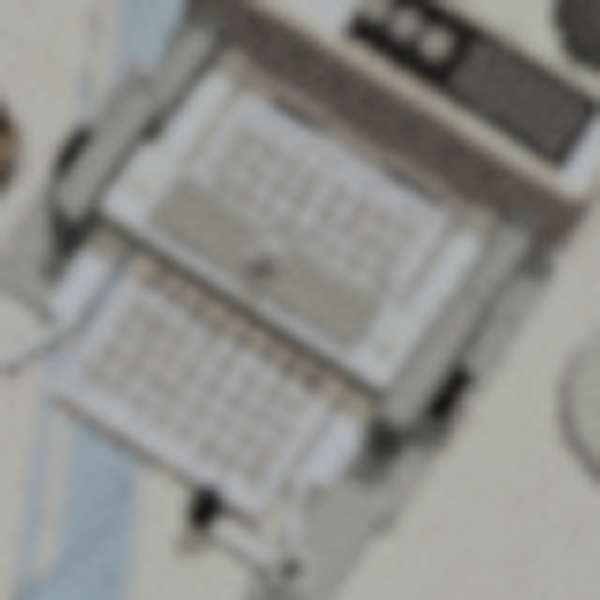

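View pics/s4.png

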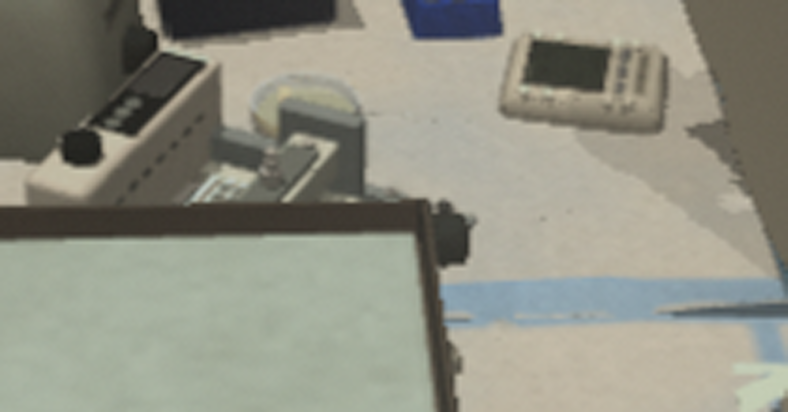

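The retainer lies along the plate's trailing edge with its pin at (207,503). The plate is flat under the bar, and the timer, dish and rack haven't moved. One last numeric check of the pin, then I'll hand in.

Run:
```python
from h import *
p=d(on("top",(320+207.5/7.5-.5,170+503.5/7.5-.5),.0415)); print("pin",p,"rel pivot",p-[-58.4,-62])
a=cv2.imread("pics/top0.png").astype(int);b=bot.read_camera("top")["pixels"].astype(int)
for n,(x,y,r) in dict(dish=(407,223,14),bottle=(318,187,8),rack=(461,266,18),timer=(412,291,20),block=(190,252,24)).items():
    print(n,round(np.abs(a-b)[y-r:y+r,x-r:x+r].mean(),1))
if abs(p[0]+58.4)<5 and abs(p[1]+27)<6: bot.job_done(); print("done",bot.current_clock())
```

```text
pin [-59.85598172 -26.26365047] rel pivot [-1.45598172 35.73634953]
dish 5.2
bottle 4.8
rack 4.5
timer 40.4
block 5.1
the job is handed in; nothing more can be done
the job is handed in; nothing more can be done
```

The plate is home in the dispenser and the retainer is closed behind it. I handed the job in shortly after 43 s on the robot clock, inside the 72 s limit; the closing clock reading didn't print.

- **Plate:** I squared it to the rails with a two-finger side push, then pushed it in from behind with both fingertips. It met the end stop with 5 N, 1.6 mm beyond my camera estimate. Its trailing edge then measured x ≈ -51 mm, or about -52.5 mm once corrected by the end-stop contact, against -53 mm expected. It looked flat and square under the nozzle bar.
- **Retainer:** I swept the pin round with the closed fingertips until it hit its stop at about 2.08 rad with 4 N (fully closed is 2.07). Afterwards the pin measured (-1.5, 35.7) mm from the pivot, against (0, 35) expected, within camera accuracy.
- **Other things:** The dish, bottle, rack and deep-well block show no change in the top view. The timer check disagreed, with a large pixel difference (40). I put that down to the parked arm covering it in that view, because in the side view it sits exactly where it started.
- **Camera disagreement:** My first hand-picked plate corners differed by about 7 mm between the two cameras and came out 4–10 mm short in length. I relied on the dispenser's features and the contact forces instead.

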